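# Draw the slipped pot arm into line with a tapered drift and pin it

## Task

The green pot arm has slipped on its pivot, so its pin hole no longer lines up with the hole in the steel index bar beneath it. Work the tapered steel drift down through the two holes, easing it rather than forcing it, until its full thickness is through both, has drawn the arm into line and stands there without strain; then stand the drift back in the wooden block, and put the yellow-headed locking pin through the holes, fully home. Leave the other things on the counter alone.

Things in the scene. Friction and masses are not known exactly. Their poses are not given: they have to be found in the camera images.
- stand: Fixed base plate 110 mm square with a round post, and all it carries: the bare steel index bar (56 mm wide, 4 mm thick, clamped rigidly round the post, at no particular angle to the base) and the green arm on it. Origin on the counter under the post's axis, z up. The drift or pin may bear on this assembly (arm, bar, stand) with at most 30 N, all contacts added up (both sides of a wedged drift count); without strain means under 14 N.
- pot_arm: Green flat arm 50 mm wide, 4 mm thick, top 80.5 mm above the counter, with a pot ring 136 mm across. Origin at the pivot bolt's axis (its slot lets it shift), at counter height; y along the arm to the ring. It swings on the bolt and slides along y, stiffly (about 3 N at its hole), and stays where left. The bar under it does not give: a drift off the bar hole's centre jams; feel the side force and give way to it.
- upper_hole (a point): Centre of the arm's 20 mm pin hole, at the arm's top face; y along the arm to its ring, z up. An equal hole in the bar, 0.5 mm below the arm, is not measured: at the start it lies off this one by 4.5 to 9 mm in -y (away from the ring) and up to 7.5 mm to either side in x; a sickle of bare bar shows in the arm's hole. Below the bar the way is free to the counter.
- block: Oiled wood tool block, 68 (x) by 216 (y) by 80 mm high, fixed, origin at the centre of its underside; three upright through holes 22 mm wide at y = -70, 0 and +70 mm, x = 0. Drift, locking pin and dibble each stand in one of them (which in which varies), resting with their shoulders on the block's top.
- drift: Tapered steel drift, upright, point down, 144 mm long, about 420 g. Origin at its point, z up to the head. Taper from 4 mm wide near the point to 18.5 mm at 55 mm, then 18.5 mm round to the shoulder at 71 mm, then a dark square grip 26 by 26 mm up to 141 mm, its flats square to the body's x and y (as the block's at the start). In the block its point is 9 mm above the counter.
- drift_tip (a point): The drift's point (its body origin).
- pin: Locking pin, upright: steel shank 16 mm round, 45 mm long, its end chamfered over 4 mm to 10 mm, under a yellow square plastic head 28 by 28 by 44 mm, flats square to the body's x and y; about 130 g. Origin at the shank's lower end, z up; shoulder under the head at 45 mm, top at 89 mm. In the block its lower end is 35 mm above the counter.
- pin_tip (a point): The pin's lower end (its body origin).
- dibble: Orange plastic seed dibble standing in the third hole of the block, a bystander with a round 29 mm grip whose top is 140 mm above the counter. Origin at its lower tip.
- pot: Celadon ceramic pot, 120 mm across, 92 mm high, bystander, origin under its centre.
- saucer: Empty clay saucer, 124 mm across, 18 mm high, bystander.
- sieve: Aluminium sieve, 160 mm across, 50 mm high, bystander.
- seedpot: Small terracotta pot, 74 mm across, 66 mm high, bystander.
- trowel: Hand trowel lying on the counter, about 310 mm long, bystander.
There are look-alikes about, which are no part of the job. There is more than one size of the block; the job needs the larger. What is shaped like the pin but purple is not meant.

How it is judged:
On the way, in this order (a step that is already met when the one before it is completed fails the run):
1. the drift's point has gone down through both holes (at least 12 mm below the top of the arm, in its hole) while the arm still stands within 3 mm of where it was at the start (z of drift_tip in the frame of upper_hole below -0.012 m and horizontal distance between drift_tip and upper_hole below 0.01 m and distance of upper_hole from where it was at the start of the episode below 0.003 m).
2. the drift's full thickness is through both holes: its point at least 64.5 mm below the top of the arm, in the hole, within 0.12 rad of upright, and it bears on them with less than 14 N (z of drift_tip in the frame of upper_hole below -0.0645 m and horizontal distance between drift_tip and upper_hole below 0.01 m and angle between drift's own z axis and vertical below 0.12 rad and contact force between drift and stand below 14 N), for 0.2 s.
3. the locking pin is fully home through both holes: its tip at least 42 mm below the top of the arm, upright (z of pin_tip in the frame of upper_hole below -0.042 m and horizontal distance between pin_tip and upper_hole below 0.006 m and angle between pin's own z axis and vertical below 0.12 rad), for 0.2 s.
At the end, for the whole second after the job is handed in: The pin is through both holes and home (head within 3 mm of the arm, tip within 6 mm of the hole's axis, within 0.12 rad of upright); the drift stands in a hole of the block, shoulder within 6 mm of its top, within 0.15 rad of upright; both at rest (all of step 3 and z of drift_tip in the frame of block between 0.003 and 0.015 m and x of drift_tip in the frame of block between -0.015 and 0.015 m and y of drift_tip in the frame of block between -0.085 and 0.085 m and angle between drift's own z axis and vertical below 0.15 rad and linear speed of each of pin, drift below 0.02 m/s); the robot touches nothing.
It fails at once if the drift is forced: it bears on the arm, bar and stand with more than 30 N in all (contact force between drift and stand above 30 N).
It fails at once if the pin is forced: it bears on the arm, bar and stand with more than 30 N in all (contact force between pin and stand above 30 N).
It fails at once if a bystander (dibble, pot, saucer, sieve, small pot, trowel) is shifted by more than 20 mm (distance of any of dibble, pot, saucer, sieve, seedpot, trowel from where it was at the start of the episode above 0.02 m).
It also fails if it takes over 72 s, if anything falls off the work surface, if the arm or the gripper's body presses on something with over 40 N, if the wrist force passes 120 N, or if a joint passes its speed limit or range.

## Robot

A 7-joint arm with a two-finger parallel gripper is mounted at the origin on the work surface. World frame = base frame: x ahead of the robot, y to its left, z up, the work surface at z = 0. Lengths are in m, angles in rad, forces in N, time in s.
With the tool pointing down it reaches from about 0.425 to 0.95 m from the base axis. Payload 4.7 kg.
Tool frame: the origin (TCP) lies between the finger pads; the fingertips stand 25 mm ahead of it and the grasp point (between the pads) lies 6 mm ahead of it; x points along the fingers, z is the direction in which the jaws open and shut, and the axes are right-handed (so a half turn about x gives the same grasp; the last joint's range is limited). The gripper opens to 85 mm and grips with 20 to 120 N. Pads are 22 mm wide; open, the fingers measure 114 mm over their backs; the gripper's body (76 mm by 85 mm) begins 54 mm behind the grasp point. The pads swing forward as they close: fully open they stand 13 mm farther back than shut.
Start: joints at [1.214, 0.469, -0.049, 1.532, 0.024, 1.141, -0.082], TCP at [0.217, -0.639, 0.256] pointing down, gripper open.
Joint ranges: [-2.59, 2.59], [-0.33, 1.99], [-1.39, 1.29], [0.1, 2.45], [-1.04, 4.18], [0.21, 1.99], [-2.66, 2.66]. Speed limits (rad/s): [2.57, 2.57, 3.14, 3.14, 3.14, 3.14, 3.14].

## Interface

Orientations are given as a 3x3 rotation matrix whose columns are the frame's x, y, z axes.
In Python, from rig import * gives the robot as it stands. Calls block until the motion is done:
- movep(position, orientation): joint-space move of the TCP to a pose.
- move_l(position, attitude=None, feed=0.15, until_force=None): straight line of the TCP; attitude=None keeps the orientation; feed is the mean speed in m/s. With until_force (N) it stops when the force on the tool has changed by that much, and returns True; else False.
- move_joints(angles): joint-space move.
- command_gripper(opening, newtons=None): finger opening in m; newtons is the grip in N (None keeps the last); returns when the fingers have stopped.
- sleep(seconds).
- inverse_kinematics(position, orientation): joint angles nearest the present ones, or None.
- sense(): the state.
- camera(name): name is "scene" or "top" or "wrist"; returns (picture, depth): 480x640x3 uint8, red, green, blue; 480x640 float32, m along the optical axis (not along the pixel's ray), 0 where there is no reading.
- camera_params(name): a dict with "K" (3x3 intrinsics, pixels), "position" and "rotation" of the camera in the world; the wrist camera has in their place "tool_from_camera" (4x4, takes a point from camera to tool coordinates, whose origin is the TCP and whose axes are the tool frame's). Camera axes: x right, y down, z forward; pixel columns grow to the right and rows downward; lengths in m; the calibration is good to about 2 mm. A picture is of the moment at which its call begins: read the wrist's pose just before it. camera_params takes no time and is no camera call.
A pose or a line that the arm cannot do raises Unreachable and nothing moves.
- finish_job(): hands the job in, once; it reports no verdict.
The state is a dict: "time_s": time; "joint_pos": joint angles; "qd": joint speeds; "joint_efforts": joint torques, N m; "position": TCP position; "tcp_rot": TCP orientation; "wrist_force": force on the tool from outside, world axes, zero at the start; "ft_torque": the same for the moment, N m; "finger_gap": finger opening in m.
Only numpy, scipy, OpenCV 4.12 (cv2) and the standard library are available. Lean on these libraries where they do the work, as an engineer would, in place of code of your own. Each camera call takes 0.05 s, during which the arm holds its last target. There are 200 camera calls.

## Working session

There is one attempt and no reset: what is moved stays moved. The work goes in short steps, each a Python script; the robot and the scene stay as the last script left them, time stands still between calls to the robot, and variables do not carry over. Pictures are saved under pics/ and viewed, about 8 in all and at most 12, crops included, and the job is handed in when it is done.

```bash
ls; mkdir -p pics; python3 - <<'E'
from rig import *
import cv2,numpy as np
s=sense();print(s)
for n in("scene","top"):
    p,d=camera(n);cv2.imwrite(f"pics/{n}0.png",p[:,:,::-1]);np.savez(f"pics/{n}0.npz",p=p,d=d)
    print(n,camera_params(n))
print(camera_params("wrist"))
E
```

```text
pics
{'time_s': 0.0, 'joint_pos': array([ 1.21408557,  0.46947746, -0.04856412,  1.53373425,  0.0241174 ,
        1.14099772, -0.08229166]), 'qd': array([ 0.00177524, -0.00019956, -0.00183222, -0.00070196,  0.00105371,
       -0.0007936 , -0.00101318]), 'joint_efforts': array([ 6.88528653e-04, -5.10299850e+01, -4.60843951e-02, -2.37711757e+01,
        1.07506290e-02,  7.38154049e-03, -1.28056183e-05]), 'position': array([ 0.21714162, -0.63853548,  0.25521993]), 'tcp_rot': array([[-7.52981271e-04,  9.46742804e-01,  3.21989900e-01],
       [ 1.88594458e-03,  3.21990763e-01, -9.46740932e-01],
       [-9.99997938e-01, -1.05623085e-04, -2.02795747e-03]]), 'wrist_force': array([-0.59860027,  0.4233216 , -0.26099527]), 'ft_torque': array([ 0.03371277, -0.02854616,  0.00921392]), 'finger_gap': 0.08538102176790321}
scene {'K': array([[453.34942409,   0.        , 328.23255829],
       [  0.        , 453.34942409, 241.95914182],
       [  0.        ,   0.        ,   1.        ]]), 'position': array([ 0.93551073, -0.52271039,  0.93042221]), 'rotation': array([[ 7.34860657e-01,  5.59211727e-01, -
[... 380 characters left out ...]
y([[-2.05665440e-03, -9.85723707e-01,  1.68358378e-01],
       [-9.99997884e-01,  2.03387465e-03, -3.07745858e-04],
       [-3.90674487e-05, -1.68358655e-01, -9.85725805e-01]])}
{'K': array([[398.61521923,   0.        , 315.63908842],
       [  0.        , 398.61521923, 241.57220516],
       [  0.        ,   0.        ,   1.        ]]), 'tool_from_camera': array([[ 4.08651969e-04, -2.89452114e-01,  9.57192409e-01,
        -1.17855579e-01],
       [ 1.18031298e-04, -9.57192468e-01, -2.89452182e-01,
         7.40805059e-02],
       [ 9.99999910e-01,  2.31263867e-04, -3.56994178e-04,
        -6.26989837e-05],
       [ 0.00000000e+00,  0.00000000e+00,  0.00000000e+00,
         1.00000000e+00]])}
```

View pics/top0.png

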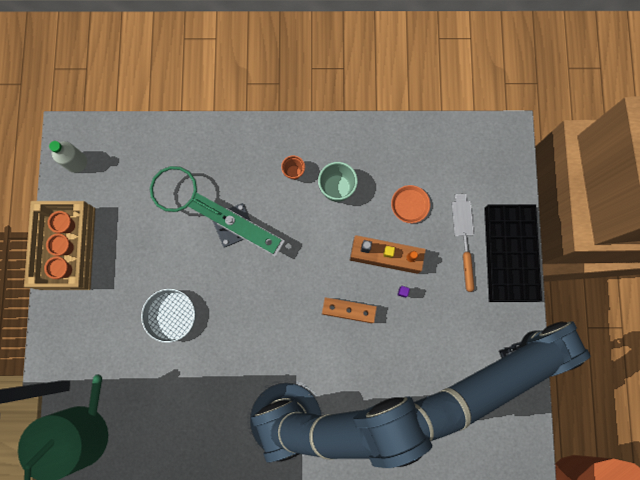

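View pics/scene0.png

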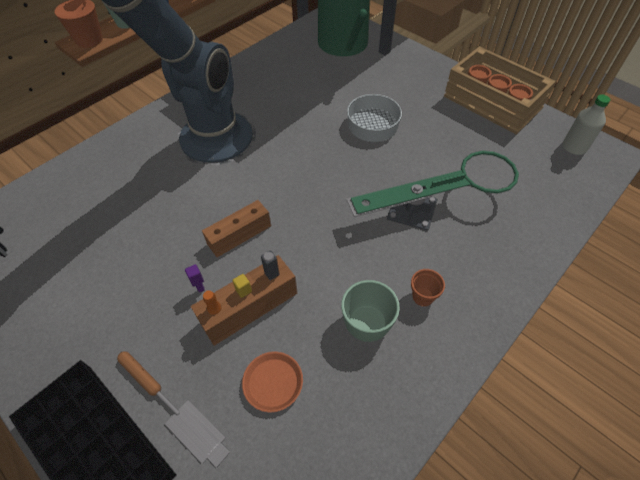

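Top view: block (the larger one) at about (388,254), with drift (366,246), pin (390,251) and dibble (413,256). The purple look-alike is at (403,292) and the small block at (350,310). The arm's hole is near (269,241), with the ring at (173,189).

```bash
cat > h.py <<'E'
from rig import *
import cv2,numpy as np
def R(phi): # jaws along phi
    z=np.array([np.cos(phi),np.sin(phi),0]);x=np.array([0,0,-1.]);return np.stack([x,np.cross(z,x),z],1)
def pose(name):
    c=camera_params(name)
    if name!="wrist": return c["K"],c["rotation"],c["position"]
    s=sense();T=c["tool_from_camera"];Rt=np.array(s["tcp_rot"])
    return c["K"],Rt@T[:3,:3],Rt@T[:3,3]+s["position"]
def ray(P,uv,z):
    K,Rc,t=P;uv=np.atleast_2d(uv).astype(float)
    d=(Rc@np.linalg.inv(K)@np.c_[uv,np.ones(len(uv))].T).T
    return t+d*((z-t[2])/d[:,2])[:,None]
def snap(f):
    P=pose("wrist");p,d=camera("wrist");cv2.imwrite(f"pics/{f}.png",p[:,:,::-1])
    np.savez(f"pics/{f}.npz",p=p,d=d,K=P[0],R=P[1],t=P[2]);return P,p,d
def load(f):
    q=np.load(f"pics/{f}.npz");return (q["K"],q["R"],q["t"]),q["p"],q["d"]
E
python3 - <<'E'
from h import *
P=pose("top")
for n,uv,z in [("drift",(366,245),.153),("pin",(389.5,250),.124),("dib",(414,255),.14),("hole",(268.5,241),.0805),("ring",(173,189),.0805),("arm bolt",(229,219),.085)]:
    print(n,ray(P,uv,z)[0].round(4))
Hs=ray(P,(268.5,241),.0805)[0]; r=ray(P,(173,189),.0805)[0]
print("arm angle",np.arctan2(*(r-Hs)[[1,0]]))
b=ray(P,[(366,245)],.153)[0]-ray(P,[(414,255)],.14)[0];print("block y dir",np.arctan2(b[1],b[0]))
for tgt,base in ((Hs,np.arctan2(r[1]-Hs[1],r[0]-Hs[0])),(ray(P,(389.5,250),.124)[0],np.arctan2(b[1],b[0])+np.pi/2)):
  for k in range(4):
    a=base+k*np.pi/2
    print(round(a,3),inverse_kinematics([tgt[0],tgt[1],.25],R(a)))
E
```

```text
drift [ 0.5015 -0.2362  0.153 ]
pin [ 0.4911 -0.3072  0.124 ]
dib [ 0.4738 -0.3763  0.14  ]
hole [0.5257 0.0521 0.0805]
ring [0.6875 0.3461 0.0805]
arm bolt [0.5927 0.172  0.085 ]
arm angle 1.067719879452318
block y dir 1.3758047792825343
1.068 [ 0.58082559  0.38497975 -0.95895012  1.84889548  0.35393619  1.09071673
  0.55674568]
2.639 [ 0.70716082  0.47688971 -1.16872708  1.84377199  0.48216696  1.14560861
  2.00867079]
4.209 [ 0.30696117  0.29107899 -0.58791355  1.86190733  0.18530867  1.04292357
 -2.42930346]
5.78 [ 0.44307947  0.32751227 -0.76470131  1.85515523  0.25808338  1.06050069
 -0.92568136]
2.947 [-0.30472492  0.51320855  1.11826107  1.81697826 -0.50827994  1.13678647
 -2.34942066]
4.517 [ 0.57897594  0.32263755 -0.11744018  1.7700798   0.04280943  1.05134315
 -1.31950449]
6.088 [ 0.80953145  0.35033185 -0.413683    1.75643732  0.1581439   1.06760446
  0.14668008]
7.659 [ 1.021249    0.40414783 -0.70155239  1.74463364  0.28899115  1.09856884
  1.60214922]
```

```bash
python3 - <<'E'
from h import *
movep([.491,-.307,.26],R(-.195)); snap("blk")
phi=2.639; Rh=R(phi)
movep(np.array([.5257,.0521,.18])-.02*Rh[:,1],Rh)
move_l(np.array([.5257,.0521,.142])-.02*Rh[:,1]); P,p,d=snap("hole")
print(sense()["time_s"],sense()["position"],d[240,320])
cv2.imwrite("pics/both.png",np.hstack([cv2.imread("pics/blk.png")[60:420,120:520],cv2.resize(cv2.imread("pics/hole.png")[180:300,250:383],(400,360))]))
E
```

```text
3.75 [0.53576207 0.06957873 0.14249318] 0.27076656
```

View pics/both.png

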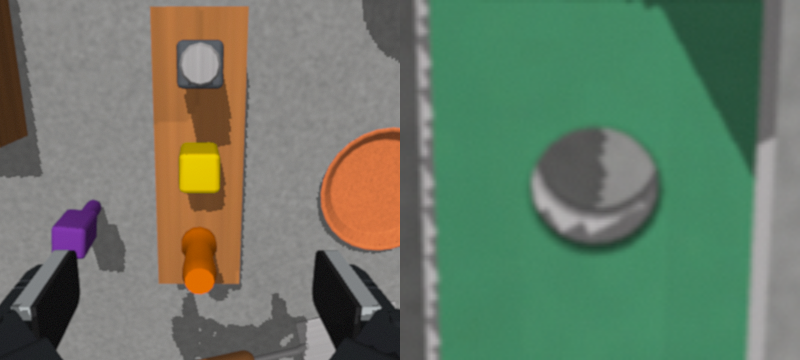

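The left half (offset 120,60) shows drift, yellow pin and dibble standing in a row in the block. The right half is the arm's hole with the bright sickle on its lower (ring) side. Depth tells bar from counter, so I'll fit circles using it.

```bash
cat > fit.py <<'E'
from h import *
from scipy.optimize import least_squares
def circ(pts,r=.010):
    f=lambda c:np.hypot(*(pts-c).T)-r
    s=least_squares(f,pts.mean(0),loss="soft_l1",f_scale=.0004);return s.x,np.sqrt(np.mean(s.fun**2))
def holes(f):
    P,p,d=load(f);K,Rc,t=P
    v,u=np.mgrid[:480,:640]
    hs=cv2.cvtColor(p,cv2.COLOR_RGB2HSV)
    green=(hs[...,0]>55)&(hs[...,0]<100)&(hs[...,1]>80)
    # world z of each pixel
    dirs=np.stack([(u-K[0,2])/K[0,0],(v-K[1,2])/K[1,1],np.ones_like(u)],-1)@Rc.T
    z=t[2]+dirs[...,2]*d
    n,lab,st,ce=cv2.connectedComponentsWithStats((~green).astype(np.uint8),connectivity=4)
    k=[i for i in range(1,n) if 150<st[i,4]<6000 and st[i,2]<110 and np.hypot(*(ce[i]-[315,241]))<80];k=max(k,key=lambda i:st[i,4])
    m=(lab==k).astype(np.uint8)
    c=max(cv2.findContours(m,cv2.RETR_EXTERNAL,cv2.CHAIN_APPROX_NONE)[0],key=len)[:,0]
    a=ray(P,c,.0805)[:,:2]
    ca,ra=circ(a,.010)
    free=circ(a,.0101)
    deep=((z<.04)&(m>0)).astype(np.uint8)
    return P,p,z,m,deep,c,ca,ra
E
python3 - <<'E'
from fit import *
P,p,z,m,deep,c,ca,ra=holes("hole")
print("arm hole",ca,ra,"area",m.sum(),deep.sum())
x0,y0=c.min(0);x1,y1=c.max(0)
print(x0,y0,x1,y1)
for r in range(y0-1,y1+2): print("".join("G" if not m[r,q] else ("." if z[r,q]<.04 else "b" if z[r,q]<.0775 else "a") for q in range(x0-1,x1+2)))
print(np.median(z[(m>0)&(z>.06)]),np.percentile(z[y0-20:y0-5,x0:x1],50))
E
```

```text
arm hole [0.52677974 0.05224096] 0.0004397841433305232 area 1321 751
293 223 335 261
GGGGGGGGGGGGGGGGGGGGGGGGGGGGGGGGGGGGGGGGGGGGG
GGGGGGGGGGGGGGGG.............aaGGGGGGGGGGGGGG
GGGGGGGGGGGGGG..................aGGGGGGGGGGGG
GGGGGGGGGGGG......................aGGGGGGGGGG
GGGGGGGGGGG.a......................aGGGGGGGGG
GGGGGGGGG............................aGGGGGGG
GGGGGGGG..............................aGGGGGG
GGGGGGG................................GGGGGG
GGGGGG.................................aGGGGG
GGGGG...................................aGGGG
GGGGG....................................aGGG
GGGG......................................GGG
GGGb......................................aGG
GGGb......................................aGG
GGabb......................................aG
GGbbb.....................................baG
GGbbbb....................................baG
Gabbbb...................................bbaG
Gabbbbb..................................bbbG
Gabbbbbb................................bbbbG
Gabbbbbb...............................bbbbbG
Gabbbbbbb.............................bbbbbaG
GGb
[... 210 characters left out ...]
bbbbbbbbbbbbbaGG
GGGabbbbbbabbbbbbbbbbbbbbbbbbbbbbbbbbbbbbbaGG
GGGabbbbbbbbbbbbbbbbbbbbbbbbbbbbbbbbbbbbbaGGG
GGGGabbbbbbbbbbbbbbbbbbbbbbbbbbbbbbbabbbbaGGG
GGGGGabbbbbbbbbbbbbbbbbbbbbbbbbbabbbbbbbaGGGG
GGGGGGabbbbbbbbbbbbbbbbbbbbbbbbbbbbbbbbbGGGGG
GGGGGGabbbbbbbbbbbbbbbbbbbbbbbbbbbbbbbbGGGGGG
GGGGGGGabbbbbbbbabbbbbbbbbbbbbbbbbbbbbGGGGGGG
GGGGGGGGGbbbbbbbbbbbbbbbbbbbbbbbbbbbaGGGGGGGG
GGGGGGGGGGbbbbbbbbbbbbbbbbbbbbbbbbbaGGGGGGGGG
GGGGGGGGGGGbbbbbbbbbbbbbbbbbbbbbbbaGGGGGGGGGG
GGGGGGGGGGGGGaabbbbbbbbbbbbbbbabbGGGGGGGGGGGG
GGGGGGGGGGGGGGGabbabbbbbbbbbbaaGGGGGGGGGGGGGG
GGGGGGGGGGGGGGGGGGGaaabbaaaGGGGGGGGGGGGGGGGGG
GGGGGGGGGGGGGGGGGGGGGGGGGGGGGGGGGGGGGGGGGGGGG
0.07610112031505498 0.08077021159838292
```

```bash
cat >> fit.py <<'E'
def free(pts):
    f=lambda c:np.hypot(*(pts-c[:2]).T)-c[2]
    s=least_squares(f,[*pts.mean(0),.01],loss="soft_l1",f_scale=.0004);return s.x,np.sqrt(np.mean(s.fun**2))
def analyse(f):
    P,p,z,m,deep,c,ca,ra=holes(f)
    # boundary half a pixel outside the mask's border pixels
    def out(c): 
        c=c.astype(float);g=c-c.mean(0);return c+.5*g/np.linalg.norm(g,axis=1)[:,None]
    e=P[2][:2]-ca; e/=np.linalg.norm(e)   # towards camera: near side
    co=out(c)
    near=((ray(P,co,.0805)[:,:2]-ca)@e)>0
    a=np.r_[ray(P,co[near],.0805)[:,:2],ray(P,co[~near],.0765)[:,:2]]
    print("arm  fixed r",circ(a),"free",free(a))
    A=circ(a)[0]
    dc=max(cv2.findContours(deep,cv2.RETR_EXTERNAL,cv2.CHAIN_APPROX_NONE)[0],key=len)[:,0]
    # only edges bordering bar: not within 3px of arm contour
    D=np.sqrt(((dc[:,None]-c[None])**2).sum(-1)).min(1)
    b=ray(P,out(dc)[D>2.5],.072)[:,:2]
    print("bar  fixed r",circ(b),"free",free(b),len(b))
    return A,circ(b)[0]
E
python3 - <<'E'
from fit import *
A,B=analyse("hole")
ay=np.array([np.cos(1.068),np.sin(1.068)]);ax=np.array([ay[1],-ay[0]])
print("offset arm x,y mm",(B-A)@ax*1e3,(B-A)@ay*1e3)
# block: colours in blk
P,p,d=load("blk");hs=cv2.cvtColor(p,cv2.COLOR_RGB2HSV)
K,Rc,t=P;v,u=np.mgrid[:480,:640]
dirs=np.stack([(u-K[0,2])/K[0,0],(v-K[1,2])/K[1,1],np.ones_like(u)],-1)@Rc.T
X=t+dirs*d[...,None]
def rect(mask,n,zz):
    cs=max(cv2.findContours(mask.astype(np.uint8),cv2.RETR_EXTERNAL,cv2.CHAIN_APPROX_NONE)[0],key=len)[:,0]
    w=ray(P,cs,zz)[:,:2]*1000;(c,s,a)=cv2.minAreaRect(w.astype(np.float32))
    print(n,"c",np.round(c,1),"size",np.round(s,1),"ang",a,"medz",np.median(X[...,2][mask]));return c
zz=X[...,2];roi=(u>200)&(u<400)&(v>50)&(v<360)
rect(roi&(zz>.143)&(v<180),"drift",.150)
rect(roi&(abs(zz-.124)<.004)&(hs[...,0]>20)&(hs[...,0]<35)&(hs[...,1]>120),"pin",.124)
rect(roi&(abs(zz-.08)<.006)|(roi&(zz>.075)),"block",.08)
E
```

```text
arm  fixed r (array([0.52713546, 0.05290445]), np.float64(0.00040123517029255816)) free (array([0.52713075, 0.05292052, 0.01036562]), np.float64(0.00016392392488887744))
bar  fixed r (array([0.52448715, 0.04895123]), np.float64(0.00013281712335522295)) free (array([0.52446497, 0.04891656, 0.01003503]), np.float64(0.00013263112042777495)) 39
offset arm x,y mm -0.41558423665469224 -4.740125251319717
drift c [ 506.5 -238.9] size [25.2 25.7] ang 78.6252212524414 medz 0.15236447524933516
pin c [ 493.  -306.1] size [27.4 26.7] ang 78.64778137207031 medz 0.1239288493368062
block c [ 491.6 -311.8] size [226.1  68.3] ang 78.6177749633789 medz 0.08056074798383767
```

```bash
python3 - <<'E'
from h import *
phi=-.199;Rb=R(phi)
d=np.array([.5065,-.2389])
movep([*d,.22],Rb); move_l([*d,.124],feed=.1)
print("f0",sense()["wrist_force"]); command_gripper(.0,70)
s=sense();print(s["finger_gap"],s["wrist_force"],s["position"])
move_l([*d,.24],feed=.12); s=sense();print(s["finger_gap"],s["wrist_force"],s["position"],s["time_s"])
# go above free counter view near hole
movep([.5258,.051,.24],Rb); P,p,dd=snap("held");s=sense();print(s["position"],s["wrist_force"],s["ft_torque"],s["time_s"])
E
```

```text
f0 [-0.23747224  0.21136965  0.69343248]
0.02546667587488655 [-0.57966074  0.80625371  4.01771595] [ 0.50654029 -0.23897143  0.12432684]
0.025489268268782665 [-1.04863409 -0.12468379 -5.66585275] [ 0.50579559 -0.238688    0.2389416 ] 8.175
[0.52616041 0.0485885  0.23971172] [ 0.64046288 -0.02633056 -4.37646358] [-0.00846476  0.00694767 -0.03404592] 9.3417
```

View pics/held.png

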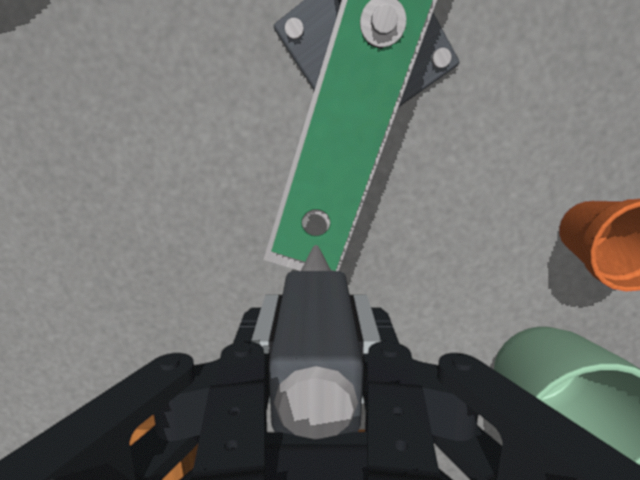

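The drift is held; its tip shows at (315,246) and the arm's hole at (316,222). I'll fit the cone's axis to the depth points.

```bash
python3 - <<'E'
from h import *
from scipy.optimize import least_squares
P,p,d=load("held");K,Rc,t=P;v,u=np.mgrid[:480,:640]
dirs=np.stack([(u-K[0,2])/K[0,0],(v-K[1,2])/K[1,1],np.ones_like(u)],-1)@Rc.T
X=t+dirs*d[...,None]
m=(d>0)&(X[...,2]>.115)&(X[...,2]<.178)&(abs(u-315)<25)&(v<300)&(v>235)
print(m.sum(),X[...,2][m].min())
for r in range(243,274,3):
    c=np.where(m[r])[0]
    if len(c):print(r,c.min(),c.max(),X[r,c,2].min().round(4),X[r,c,2].max().round(4))
tcp=np.array([.52616,.04859,.23971]);q=X[m]
f=lambda c:np.hypot(q[:,0]-c[0],q[:,1]-c[1])-(.002+.1318*np.clip(q[:,2]-c[2],0,.055))
for z in(None,.1247):
    g=(lambda c:f(c)) if z is None else (lambda c:f([c[0],c[1],z]))
    s=least_squares(g,[tcp[0],tcp[1],.1247],loss="soft_l1",f_scale=.0005);print(s.x,np.sqrt(np.mean(s.fun**2)),"minus tcp mm",(s.x-tcp)*1e3, "tool y,z",R(-.199).T@(s.x-tcp)*1e3)
e=ray(P,(315,246),.1247)[0];print("tip edge ray",e)
E
```

```text
307 0.12410412706558496
246 313 318 0.1261 0.131
249 311 319 0.1332 0.1415
252 310 321 0.1412 0.1506
255 308 322 0.1464 0.1588
258 307 324 0.1543 0.1663
261 305 326 0.1598 0.174
264 304 327 0.1682 0.1779
267 302 329 0.1713 0.1754
270 300 330 0.175 0.1773
[0.52617667 0.04883475 0.12581582] 0.00013116141977551624 minus tcp mm [ 1.66684855e-02  2.44754565e-01 -1.13894181e+02] tool y,z [ 1.13894181e+02  2.43219453e-01 -3.20457966e-02]
[0.52614438 0.04867338 0.1247    ] 0.0001328412766859368 minus tcp mm [-1.5616446e-02  8.3378738e-02 -1.1501000e+02] tool y,z [ 1.15010000e+02  7.86460362e-02 -3.17913247e-02]
tip edge ray [0.5260556  0.04958942 0.1247    ]
```

```bash
python3 - <<'E'
from fit import *
try: print(analyse("held"))
except Exception as e: print(repr(e))
s=sense();print(s["position"],s["wrist_force"])
E
```

```text
arm  fixed r (array([0.5270521 , 0.05276794]), np.float64(0.00045641083090374395)) free (array([0.52704841, 0.05276451, 0.01040248]), np.float64(0.00021629089040670735))
bar  fixed r (array([0.52409158, 0.04823987]), np.float64(0.00020281515642746152)) free (array([0.52381899, 0.04793178, 0.01035966]), np.float64(0.00019723615178309333)) 23
(array([0.5270521 , 0.05276794]), array([0.52409158, 0.04823987]))
[0.52616041 0.0485885  0.23971172] [ 0.64046288 -0.02633056 -4.37646358]
```

```bash
cat > mv.py <<'E'
from h import *
def F(n=4):
    a=[]
    for _ in range(n): sleep(.02);a.append(sense()["wrist_force"])
    return np.mean(a,0)
E
python3 - <<'E'
from mv import *
A=np.array([.5271,.0528]);B=np.array([.5245,.0490]);M=(A+B)/2
Rb=R(-.199)
sleep(.2);print("settled",sense()["position"])
move_l([*M,.207],Rb,feed=.08);sleep(.3);s=sense();print(s["position"]-[*M,.207]);f0=F();print("f0",f0)
np.save("f0.npy",f0)
print(move_l([*M,.181],feed=.03,until_force=6));sleep(.2);s=sense();print(s["position"]-[*M,.181],F()-f0,s["time_s"])
E
```

```text
settled [0.52602079 0.04961837 0.23990366]
[2.39938288e-04 4.24604104e-05 4.36314594e-04]
f0 [ 0.3478903  -0.07932501 -4.51664629]
False
[1.01650660e-04 1.29681798e-05 2.02489794e-04] [-0.49177813  0.48994135 -0.59086193] 11.6917
```

```bash
cat > desc.py <<'E'
from mv import *
import sys
f0=np.load("f0.npy");B=np.array([.5245,.0490]);ay=np.array([.482,.876])
c=B.copy();z=.181;zend=.129
move_l([*c,z],feed=.03)
bad=0
while z>zend+1e-6:
    T=.0805+.115-z
    zn=max(z-(.003 if T<.022 else .0015),zend)
    hit=move_l([*c,zn],feed=.015,until_force=8)
    f=F(3)-f0;s=sense()
    e=f[:2].copy();a=e@ay;e-=ay*np.clip(a,0,3.5)
    print(f"T={.1955-s['position'][2]:.4f} c={(c-B)*1e3} pos={(s['position'][:2]-B)*1e3} f={f} {'HIT' if hit else ''}".replace("array",""))
    z=zn
    if hit or f[2]>8 or np.hypot(*e)>6:
        bad+=1
        z=s["position"][2]+.001; c=c+e*1.5e-4; move_l([*c,z],feed=.02)
        if bad>6: print("STOP");break
    elif np.hypot(*e)>1.2: c=c+e*1e-4
print(sense()["time_s"])
E
python3 -c "
import numpy as np;np.set_printoptions(precision=2,suppress=True)
exec(open('desc.py').read())"
```

```text
T=0.0176 c=[0. 0.] pos=[-0.01  0.03] f=[-0.14 -0.06 -0.85] 
T=0.0206 c=[0. 0.] pos=[-0.01  0.03] f=[-0.22  0.27 -0.05] 
T=0.0236 c=[0. 0.] pos=[-0.02  0.01] f=[-0.12  0.52  0.08] 
T=0.0250 c=[0. 0.] pos=[-0.03 -0.01] f=[-0.39 -0.04 -0.43] 
T=0.0265 c=[0. 0.] pos=[-0.03 -0.03] f=[-0.31  0.19 -0.45] 
T=0.0281 c=[0. 0.] pos=[-0.01  0.03] f=[-0.4  -0.31  0.17] 
T=0.0295 c=[0. 0.] pos=[0.03 0.08] f=[ 0.06  0.6  -0.56] 
T=0.0310 c=[0. 0.] pos=[0.11 0.12] f=[ 0.13  0.54 -0.46] 
T=0.0324 c=[0. 0.] pos=[0.17 0.16] f=[ 0.81  1.25 -0.35] 
T=0.0339 c=[0. 0.] pos=[0.21 0.23] f=[ 1.13  1.01 -0.03] 
T=0.0354 c=[0. 0.] pos=[0.24 0.26] f=[1.05 1.03 0.62] 
T=0.0368 c=[0. 0.] pos=[0.34 0.31] f=[1.03 2.55 0.82] 
T=0.0385 c=[0. 0.] pos=[0.16 0.07] f=[1.42 2.14 1.4 ] 
T=0.0401 c=[0. 0.] pos=[ 0.03 -0.06] f=[1.7  2.   0.62] 
T=0.0416 c=[0. 0.] pos=[-0.06 -0.02] f=[1.48 2.75 0.36] 
T=0.0431 c=[0. 0.] pos=[-0.05 -0.04] f=[1.87 2.62 1.17] 
T=0.0446 c=[0. 0.] pos=[-0.03 -0.02] f=[2.14 2.58 1.25] 
T=0.0461 c=[0. 0.] pos=[0.   0.01] f=[2.25 2.68 1.31] 
T=0.0476 c=[0. 0.] pos=[ 0.03 -0.04] f=[2.05 2.58 1.21] 
T=0.0491 c=[0. 0.] pos=[ 0.   -0.03] f=[2.04 2.36 1.47] 
T=0.0506 c=[0. 0.] pos=[ 0.01 -0.03] f=[2.18 2.07 1.42] 
T=0.0521 c=[0. 0.] pos=[ 0.01 -0.03] f=[2.56 2.01 1.22] 
T=0.0536 c=[ 0.11 -0.06] pos=[ 0.06 -0.08] f=[2.08 2.46 1.07] 
T=0.0552 c=[ 0.11 -0.06] pos=[ 0.01 -0.12] f=[2.  2.5 0.4] 
T=0.0567 c=[ 0.11 -0.06] pos=[ 0.01 -0.14] f=[1.93 2.24 0.87] 
T=0.0581 c=[ 0.11 -0.06] pos=[ 0.04 -0.13] f=[1.45 1.91 0.25] 
T=0.0596 c=[ 0.11 -0.06] pos=[ 0.02 -0.1 ] f=[1.6  1.47 0.84] 
T=0.0611 c=[ 0.11 -0.06] pos=[ 0.03 -0.12] f=[1.58 1.78 0.44] 
T=0.0626 c=[ 0.11 -0.06] pos=[ 0.03 -0.09] f=[ 1.38  1.92 -0.08] 
T=0.0641 c=[ 0.11 -0.06] pos=[ 0.05 -0.11] f=[1.65 1.5  0.08] 
T=0.0656 c=[ 0.11 -0.06] pos=[ 0.09 -0.11] f=[1.36 2.1  0.28] 
T=0.0665 c=[ 0.11 -0.06] pos=[ 0.08 -0.08] f=[1.09 1.42 0.41] 
21.9083
```

```bash
python3 - <<'E'
from mv import *
f0=np.load("f0.npy");s=sense();x,y,_=s["position"]
print(move_l([.5246,.0490,.1275],feed=.015,until_force=8));sleep(.4);s=sense();print(s["position"],F()-f0)
move_l([.5246,.0490,.155],feed=.05);print(F()-f0);move_l([.5246,.0490,.235],feed=.12)
Rb=R(-.199);d=[.5065,-.2389]
movep([*d,.235],Rb);sleep(.3);s=sense();print(s["position"])
move_l([*d,.19],feed=.06);f1=F()
print(f1,move_l([*d,.126],feed=.05,until_force=8));s=sense();print(s["position"],F()-f1)
print(move_l([*d,.1235],feed=.02,until_force=4));s=sense();print(s["position"],F()-f1,s["time_s"])
E
```

```text
False
[0.52453373 0.04895337 0.12744377] [ 1.1967278   1.48359209 -0.31787025]
[-0.74618776  0.05073292  0.07104261]
[ 0.50691535 -0.23777953  0.23507684]
[ 0.01705619 -0.36241679 -4.70054023] False
[ 0.50678393 -0.23899832  0.12638084] [ 0.11557718  0.22405021 -0.50268139]
True
[ 0.50707789 -0.23908526  0.12433409] [-0.02890245  0.81499492 10.43537804] 28.2917
```

```bash
python3 - <<'E'
from mv import *
command_gripper(.085);Rb=R(-.199);d=[.5065,-.2389];sleep(.1)
move_l([*d,.24],feed=.15)
p=[.4930,-.3069]
movep([*p,.21],Rb);sleep(.1);move_l([*p,.114],feed=.1);sleep(.2);print(sense()["position"])
command_gripper(0,60);s=sense();print(s["finger_gap"])
move_l([*p,.2],feed=.12);movep([.5246,.0490,.2],Rb);sleep(.4);snap("pinheld");s=sense();print(s["position"],s["finger_gap"],s["wrist_force"],s["time_s"])
E
```

```text
[ 0.49330313 -0.30707199  0.1146259 ]
0.02709910250582582
[0.52463868 0.04872983 0.19999314] 0.027394507991920624 [-0.38703034  0.46125066 -1.33880259] 35.025
```

View pics/pinheld.png

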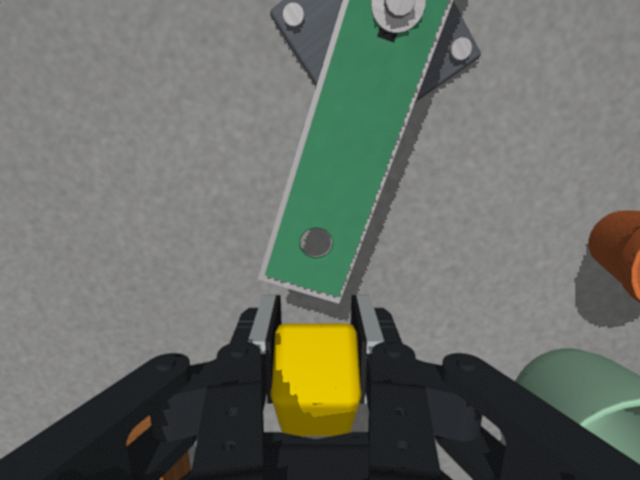

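The pin is held by its yellow head, top edge at row 324. The arm's hole at (316,242) now shows no sickle, so the holes are in line. I'll check the pin's offset in the grip and the hole position.

```bash
python3 - <<'E'
from fit import *
P,p,z,m,deep,c,ca,ra=holes("pinheld")
try:print(analyse("pinheld"))
except Exception as e:print(repr(e),ca)
hs=cv2.cvtColor(p,cv2.COLOR_RGB2HSV)
y=(hs[...,0]>18)&(hs[...,0]<38)&(hs[...,1]>120)
K,Rc,t=P;d=load("pinheld")[2];v,u=np.mgrid[:480,:640]
dirs=np.stack([(u-K[0,2])/K[0,0],(v-K[1,2])/K[1,1],np.ones_like(u)],-1)@Rc.T
X=t+dirs*d[...,None];zt=np.percentile(X[...,2][y],98);print("top z",zt)
k=y&(X[...,2]>zt-.0015)
q=(X[k]-[.52464,.04873,.2])@R(-.199);print("tool y",np.percentile(q[:,1],[.5,99.5])*1e3,"tool z",np.percentile(q[:,2],[.5,99.5])*1e3)
g=y&(X[...,2]<zt-.004); 
for r in range(330,440,15):
    w=g[r]|k[r]; print(r,X[r,w,2].mean().round(4) if w.any() else None)
E
```

```text
arm  fixed r (array([0.52519676, 0.0494722 ]), np.float64(0.0004945120704844745)) free (array([0.52518862, 0.04945282, 0.01045573]), np.float64(0.00019904446414395816))
bar  fixed r (array([0.5238938 , 0.04863149]), np.float64(2.0841678967411624e-05)) free (array([0.52518015, 0.04771921, 0.00850162]), np.float64(1.3591004729738125e-11)) 3
(array([0.52519676, 0.0494722 ]), array([0.5238938 , 0.04863149]))
top z 0.21831845298564845
tool y [-9.78964662 73.71913446] tool z [-11.78226428  12.73234468]
330 0.2002
345 0.2058
360 0.2085
375 0.2149
390 0.2154
405 0.2177
420 0.2105
435 0.2092
```

```bash
python3 - <<'E'
from h import *
P,p,d=load("pinheld");K,Rc,t=P;v,u=np.mgrid[:480,:640]
dirs=np.stack([(u-K[0,2])/K[0,0],(v-K[1,2])/K[1,1],np.ones_like(u)],-1)@Rc.T
X=t+dirs*d[...,None]
q=(X-[.52464,.04873,.2])@R(-.199)
for r in list(range(316,330,3))+list(range(330,440,8)): print(r,d[r,315].round(4),(q[r,315]*1e3).round(1),p[r,315])
P,p,d=load("held");K,Rc,t=P
dirs=np.stack([(u-K[0,2])/K[0,0],(v-K[1,2])/K[1,1],np.ones_like(u)],-1)@Rc.T
q=(t+dirs*d[...,None]-[.52616,.04859,.23971])@R(-.199)
for r in range(280,430,20): print(r,d[r,315].round(4),(q[r,315]*1e3).round(1),p[r,315])
E
```

```text
316 0.3514 [199.7 -90.6  -0.4] [133 132 130]
319 0.3518 [199.3 -93.3  -0.4] [128 128 126]
322 0.3539 [200.4 -96.8  -0.4] [134 130 121]
325 0.134 [2.4 8.2 0.2] [171 145   0]
328 0.1326 [0.8 7.9 0.2] [216 181   0]
330 0.1318 [-0.1  7.7  0.2] [224 192   0]
338 0.13 [-2.4  6.1  0.2] [222 190   0]
346 0.1287 [-4.3  4.3  0.2] [224 192   0]
354 0.1264 [-7.1  3.1  0.2] [225 193   0]
362 0.1243 [-9.6  1.9  0.2] [225 194   0]
370 0.1228 [-11.7   0.4   0.2] [226 195   0]
378 0.1234 [-11.9  -2.3   0.2] [226 195   0]
386 0.1203 [-15.3  -2.7   0.2] [228 197   0]
394 0.1184 [-17.5  -3.8   0.2] [227 196   0]
402 0.1184 [-18.2  -6.1   0.2] [215 180   0]
410 0.1214 [-16.4 -10.4   0.2] [157 133   0]
418 0.1295 [-10.4 -18.5   0.2] [121 101   0]
426 0.1368 [ -5.1 -26.4   0.2] [117  98   0]
434 0.1468 [  2.3 -36.6   0.1] [118  99   2]
280 0.1608 [31.7 12.8 -0. ] [62 65 67]
300 0.1417 [11.9 13.4  0. ] [62 67 69]
320 0.1272 [-3.2 13.5  0. ] [62 65 69]
340 0.117 [-14.2  12.8   0.1] [63 66 69]
360 0.1075 [-24.1  12.6   0.1] [89 94 97]
380 0.1029 [-29.6  10.3   0.1] [169 167 166]
400 0.1062 [-28.4   3.2   0.1] [169 165 166]
420 0.1066 [-29.6  -2.2   0.1] [167 166 165]
```

The depth profile shows the pin has turned about 56° in the grip. I carried it too low and it must have struck the standing drift. Before anything else I'll check the drift, and test IK for a tilted tool that would set the pin upright.

```bash
cat > tilt.py <<'E'
from h import *
from scipy.optimize import least_squares
def pinfit(f,tcp,Rt,mid=410):
    P,p,d=load(f);K,Rc,t=P;v,u=np.mgrid[:480,:640]
    dirs=np.stack([(u-K[0,2])/K[0,0],(v-K[1,2])/K[1,1],np.ones_like(u)],-1)@Rc.T
    q=((t+dirs*d[...,None]-tcp)@Rt)*1e3
    hs=cv2.cvtColor(p,cv2.COLOR_RGB2HSV);y=(hs[...,0]>18)&(hs[...,0]<38)&(hs[...,1]>120)&(abs(u-315)<28)&(d<.2)
    br=p[...,0]>200
    return q[y&br&(v>332)&(v<398)][:,:2],q[y&(p[...,0]<135)&(v>412)][:,:2]
def solve(T,S):
    # top line normal n=-a ; side line normal = -w
    def f(c):
        a=np.array([np.cos(c[0]),np.sin(c[0])]);w=np.array([-a[1],a[0]])
        return np.r_[(T@a-c[1])/np.sqrt(len(T)),(S@w-c[2])/np.sqrt(len(S))]
    s=least_squares(f,[-.97,0,0],loss="soft_l1",f_scale=.05)
    th,ta,sw=s.x;a=np.array([np.cos(th),np.sin(th)]);w=np.array([-a[1],a[0]])
    top=ta*a+(sw+14)*w
    return th,a,w,top,top+89*a,s.cost
def Rtilt(phi,th): # pin axis down when pin axis in tool = (cos th, sin th)
    z=np.array([np.cos(phi),np.sin(phi),0]);h=np.array([-z[1],z[0],0]);dn=np.array([0,0,-1.])
    return np.stack([np.cos(th)*dn-np.sin(th)*h,np.sin(th)*dn+np.cos(th)*h,z],1)
E
python3 - <<'E'
from tilt import *
for n in("top","scene"):
    p,d=camera(n);np.savez(f"pics/{n}1.npz",p=p,d=d);cv2.imwrite(f"pics/{n}1.png",p[:,:,::-1])
a=cv2.resize(cv2.imread("pics/scene1.png")[230:350,160:320],(480,360));b=cv2.resize(cv2.imread("pics/top1.png")[220:300,330:440],(320,233))
b=np.vstack([b,np.zeros((127,320,3),np.uint8)]);cv2.imwrite("pics/chk.png",np.hstack([a,b]))
T,S=pinfit("pinheld",np.array([.52464,.04873,.2]),R(-.199))
print(len(T),len(S));th,a,w,top,tip,c=solve(T,S);print(np.degrees(th),top,tip,c)
for f,l in((T,"T"),(S,"S")):
    vx=cv2.fitLine(f.astype(np.float32),cv2.DIST_HUBER,0,.01,.01).ravel();print(l,vx,np.degrees(np.arctan2(vx[1],vx[0])))
H=np.array([.5248,.0492])
for phi in np.arange(-np.pi,np.pi,np.pi/8):
    Rt=Rtilt(phi,th);r=[]
    for zt in(.13,.06,.04):
        tcp=np.array([*H,zt])-Rt@np.array([*(tip/1e3),0]);q=inverse_kinematics(tcp,Rt);r.append(None if q is None else np.round(q,2))
    print(round(phi,2),tcp.round(3),r[0],r[2] is not None)
E
```

```text
3517 1192
-52.914503458303116 [-8.87336873  1.93960696] [ 44.79417182 -69.05895001] 2.2927669235064125
T [ 0.8151601  0.5792357 -9.751804   1.2525805] 35.3968
S [  0.5871206  -0.8094995  -6.145812  -24.797495 ] -54.04706
-3.14 [0.525 0.043 0.122] [ 0.15  0.74 -0.99  1.84  1.07  1.85  1.92] True
-2.75 [0.527 0.044 0.122] [ 0.26  0.73 -1.18  2.03  1.32  1.78  2.08] True
-2.36 [0.529 0.045 0.122] [ 0.33  0.58 -1.17  2.21  1.5   1.47  2.26] True
-1.96 [0.53  0.047 0.122] [-1.29  0.27  0.91  2.44  1.86  0.46  2.11] False
-1.57 [0.531 0.049 0.122] None False
-1.18 [0.53  0.051 0.122] None False
-0.79 [0.529 0.053 0.122] None True
-0.39 [0.527 0.055 0.122] [ 0.99  0.52 -0.93  2.12 -0.88  0.64  0.49] True
0.0 [0.525 0.055 0.122] [ 0.85  0.6  -0.82  1.94 -0.6   0.97  0.5 ] True
0.39 [0.523 0.055 0.122] [ 0.72  0.7  -0.79  1.76 -0.39  1.26  0.56] True
0.79 [0.521 0.053 0.122] [ 0.59  0.78 -0.79  1.6  -0.2   1.53  0.67] True
1.18 [0.519 0.051 0.122] [ 0.47  0.84 -0.8   1.49 -0.02  1.75  0.81] True
1.57 [0.519 0.049 0.122] [ 0.36  0.88 -0.85  1.44  0.2   1.92  1.  ] True
1.96 [0.519 0.047 0.122] [ 0.14  0.8  -0.62  1.47  0.33  1.95  1.38] True
2.36 [0.521 0.045 0.122] [-0.16  0.69 -0.29  1.56  0.44  1.83  1.78] True
2.75 [0.523 0.044 0.122] [-0.03  0.69 -0.63  1.68  0.76  1.82  1.85] True
```

View pics/chk.png

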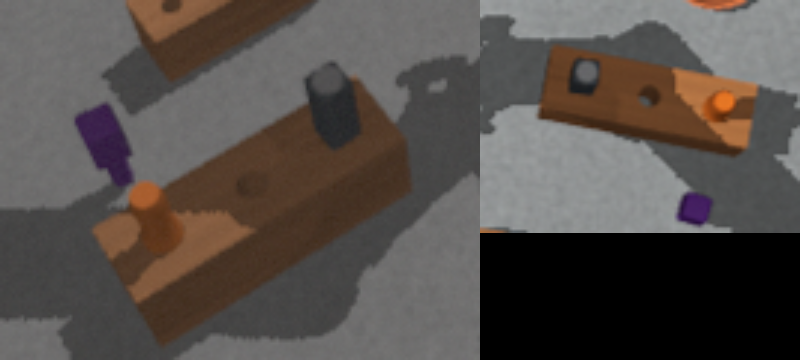

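The drift still stands upright in the block. The pin's axis lies at −54.3° in the tool frame, with its tip at tool (43.6, −70.0) mm. I'll tilt the tool so the pin hangs upright over the hole, then verify with the scene camera.

```bash
python3 - <<'E'
from tilt import *
th=np.radians(-54.3);tip=np.array([.0436,-.0700,0]);phi=-.1;Rt=Rtilt(phi,th);H=np.array([.5249,.0492])
command_gripper(0,90)
tcp=lambda z:np.array([*H,z])-Rt@tip
print(inverse_kinematics(tcp(.115),Rt),inverse_kinematics(tcp(.037),Rt))
movep(tcp(.115),Rt);sleep(.3)
s=sense();tw=s["position"]+s["tcp_rot"]@tip;print("tip",tw,s["finger_gap"],s["time_s"],(s["tcp_rot"]@[np.cos(th),np.sin(th),0]))
K,Rc,t=pose("scene");p,d=camera("scene");np.savez("pics/scene2.npz",p=p,d=d)
pr=lambda X:(K@(Rc.T@(np.array(X)-t)))
ax=-(s["tcp_rot"]@[np.cos(th),np.sin(th),0])
for k in(0,.045,.089):
    q=pr(tw+ax*k);print(k,q[:2]/q[2])
q=pr(tw);u,v=(q[:2]/q[2]).astype(int);c=p[v-90:v+50,u-70:u+70,::-1]
cv2.imwrite("pics/tiltchk.png",cv2.resize(c,(560,560),interpolation=cv2.INTER_CUBIC));print("crop origin",u-70,v-90)
P,pp,dd=snap("tw")
E
```

```text
[ 0.89145605  0.62318945 -0.84851398  1.99242418 -0.66875917  0.86964851
  0.51925986] [ 0.89348537  0.78927394 -0.86618611  2.0205041  -0.58483038  0.71990233
  0.5536429 ]
tip [0.52487714 0.05005567 0.11527992] 0.026824636555424927 36.65 [ 5.32757493e-04 -8.94933958e-04 -9.99999458e-01]
0 [365.27974764 192.59017492]
0.045 [366.60414616 179.60827377]
0.089 [367.99466441 165.97825974]
crop origin 295 102
```

View pics/tiltchk.png

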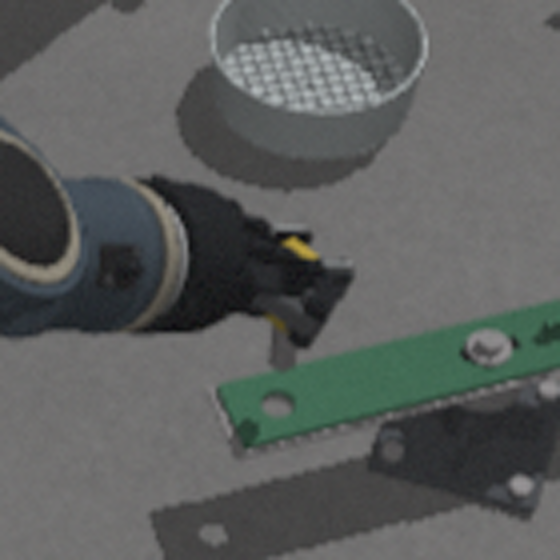

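The pin's tip appears at crop (283,365), which is scene pixel (365.8,193.2). The prediction was (365.3,192.6), so the pin is upright where computed, over the hole. Inserting gently.

```bash
cat > ins.py <<'E'
from tilt import *
from mv import F
np.set_printoptions(precision=2,suppress=True)
th=np.radians(-54.3);tip=np.array([.0436,-.0700,0]);phi=-.1;Rt=Rtilt(phi,th);c=np.array([.5249,.0492])
tcp=lambda z:np.array([*c,z])-Rt@tip
move_l(tcp(.090),feed=.05);sleep(.25);f0=F();s=sense();print((s["position"]-tcp(.090))*1e3)
z=.090;bad=0
while z>.0375:
    z-=.004 if z>.07 else .006; z=max(z,.0375)
    hit=move_l(tcp(z),feed=.03,until_force=4);f=F(2)-f0;s=sense();tw=s["position"]+s["tcp_rot"]@tip
    print("tip",tw*1e3,"f",f,hit)
    if hit or np.hypot(*f[:2])>2.5:
        bad+=1;c=c+f[:2]*2e-4
        if hit: z=tw[2]+.003;move_l(tcp(z),feed=.03)
        if bad>5:print("STOP");break
print(sense()["time_s"])
E
python3 ins.py
```

```text
[ 0.09 -0.02  0.18]
tip [524.77  49.24  85.84] f [ 0.26 -0.1  -0.16] False
tip [524.8   49.22  81.86] f [ 0.14 -0.17 -0.15] False
tip [524.83  49.21  77.89] f [-0.54 -0.47 -0.  ] False
tip [524.81  49.23  73.87] f [-0.07 -0.62 -0.35] False
tip [524.8   49.26  69.88] f [ 0.46 -0.48 -0.17] False
tip [524.8   49.28  63.89] f [ 0.83 -0.2   0.45] False
tip [524.83  49.26  57.89] f [ 0.26 -0.63  0.06] False
tip [524.83  49.24  51.89] f [ 0.53 -0.86 -0.26] False
tip [524.82  49.24  45.89] f [ 0.31  0.24 -0.32] False
tip [524.8   49.28  39.89] f [ 0.26 -0.31  0.5 ] False
tip [524.86  49.21  37.44] f [ 0.34  0.41 -0.46] False
41.5
```

```bash
python3 - <<'E'
from tilt import *
command_gripper(.06);sleep(.3);s=sense()
x=s["tcp_rot"][:,0];move_l(s["position"]-.12*x,feed=.12)
Rb=R(2.639);H=np.array([.5249,.0492])
movep(np.array([*H,.24])-.0*Rb[:,1],Rb);sleep(.2);P,p,d=snap("fin")
a,_=camera("scene");np.savez("pics/scene3.npz",p=a)
v,u=np.mgrid[:480,:640];K,Rc,t=P
dirs=np.stack([(u-K[0,2])/K[0,0],(v-K[1,2])/K[1,1],np.ones_like(u)],-1)@Rc.T;X=t+dirs*d[...,None]
hs=cv2.cvtColor(p,cv2.COLOR_RGB2HSV);y=(hs[...,0]>18)&(hs[...,0]<38)&(hs[...,1]>120)
top=y&(X[...,2]>np.percentile(X[...,2][y],70)-.004)
print("yellow z pct",np.percentile(X[...,2][y],[2,50,90,98]))
q=X[y&(X[...,2]>.1215)];A=np.c_[q[:,:2]-q[:,:2].mean(0),np.ones(len(q))];print("n",len(q),"plane",np.linalg.lstsq(A,q[:,2],rcond=None)[0],"c",q.mean(0))
print(sense()["time_s"])
cv2.imwrite("pics/fin2.png",np.hstack([cv2.resize(p[130:350,200:420,::-1],(400,400)),cv2.resize(a[130:270,300:440,::-1],(400,400))]))
E
```

```text
yellow z pct [0.08805036 0.12404315 0.12531977 0.12596192]
n 1824 plane [-0.53069494 -0.98700699  0.12573851] c [0.52437081 0.0475629  0.12573851]
44.875
```

View pics/fin2.png

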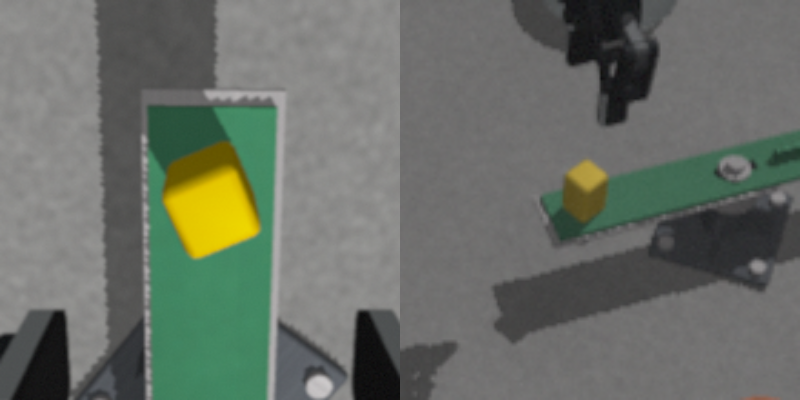

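The pin stands upright with its head flat on the arm at (210,200) left and (585,190) right. One offline robust check of its tilt and of the drift's height and position, then I'll hand in.

```bash
python3 - <<'E'
from h import *
from scipy.optimize import least_squares
def cloud(P,d):
    K,Rc,t=P;v,u=np.mgrid[:480,:640]
    return t+(np.stack([(u-K[0,2])/K[0,0],(v-K[1,2])/K[1,1],np.ones_like(u)],-1)@Rc.T)*d[...,None]
P,p,d=load("fin");X=cloud(P,d);hs=cv2.cvtColor(p,cv2.COLOR_RGB2HSV)
y=(hs[...,0]>18)&(hs[...,0]<38)&(hs[...,1]>120)&(p[...,0]>195)
y=cv2.erode(y.astype(np.uint8),np.ones((7,7)))>0
q=X[y];q0=np.median(q,0);s=least_squares(lambda c:c[0]*(q[:,0]-q0[0])+c[1]*(q[:,1]-q0[1])+c[2]-q[:,2],[0,0,q0[2]],loss="soft_l1",f_scale=.0005);print("pin top: slopes,z",s.x,"centre",q0,len(q))
for n in("scene","top"):
    z=np.load(f"pics/{n}1.npz");X=cloud(pose(n),z["d"]);m=(X[...,2]>.142)&(X[...,2]<.16)&(np.hypot(X[...,0]-.5066,X[...,1]+.239)<.03)
    print(n,m.sum(),np.median(X[m],0),X[m][:,2].max())
a=np.load("pics/scene0.npz")["p"].astype(int);b=np.load("pics/scene3.npz")["p"].astype(int)
r=(slice(210,345),slice(180,310));print("scene block change px",(abs(a-b)[r].max(-1)>40).sum())
E
```

```text
pin top: slopes,z [-0.00783452 -0.01472168  0.12477256] centre [0.52448006 0.04908439 0.1247653 ] 958
scene 158 [ 0.51078458 -0.23952239  0.15150858] 0.15587608359569138
top 79 [ 0.50354744 -0.23597228  0.15090097] 0.15883916954710298
scene block change px 1298
```

```bash
python3 -c "
from rig import *
print(finish_job(),sense()['time_s'])"
```

```text
the job is handed in; nothing more can be done
the job is handed in; nothing more can be done
```

The job is done and handed in at about 45 s of the 72 s allowed; no verdict was reported.

- **Drift:** I centred it on the bar hole measured from wrist depth and eased it down in 1.5 mm steps. It went to about 68 mm below the arm's top with at most about 3.5 N of side force at the wrist, and about 2 N while it stood there. It then went back into its block hole and seated at the height it started from.
- **Pin:** After the drift, the arm's hole showed no sickle of bar. The pin went in with no force above 1 N.
- **A mistake on the way:** I carried the pin too low and it almost certainly struck the standing drift, turning about 54° in the grip. I tilted the tool by the measured angle so the pin hung upright and checked its tip in the scene camera (within 1 px of the prediction). I then inserted it that way.

**Last checks:**
- **Pin:** the head's top is at 124.8 mm (124.5 mm expected when home) and tilted about 0.017 rad. It sits within about 0.5 mm of the hole's estimated axis.
- **Drift:** the pictures taken after the bump show it upright in the block, about 151 mm high (150–153 mm expected). I did not look at it closely again after that.
- **Disagreements:**
    - The two fixed cameras place the drift about 8 mm apart, at low resolution and seeing different faces of it.
    - My first plane fit of the pin's top was spoiled by stray depth pixels. The robust refit gave the tilt above.
    - A crude pixel comparison of the block area showed 1298 changed pixels. I put that down to the missing pin and moved shadows, and did not check each bystander on its own.

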